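# Shut the tagged gas valve under the sliding cover

### The arm

A 7-joint arm with a two-finger parallel gripper is mounted at the origin on the work surface. World frame = base frame: x ahead of the robot, y to its left, z up, the work surface at z = 0. Lengths are in m, angles in degrees, forces in N, time in s.
With the tool pointing down it reaches from about 0.4 to 0.875 m from the base axis. Payload 4.4 kg.
Tool frame: the origin (TCP) lies midway between the tips of the shut fingers; the grasp point (between the pads) lies 19 mm behind it; z points along the fingers, y is the line along which they close (so a half turn about z gives the same grasp; the last joint's range is limited). The gripper opens to 85 mm and grips with 20 to 120 N. Pads are 22 mm wide; open, the fingers measure 114 mm over their backs; the gripper's body (76 mm by 85 mm) begins 54 mm behind the grasp point. The pads swing forward as they close: fully open they stand 13 mm farther back than shut.
Start: joints at [63.495, 36.005, 2.206, 86.941, -1.547, 57.084, -1.146], TCP at [0.251, -0.599, 0.231] pointing down, gripper open.
Joint ranges: [-175.42, 175.42], [-21.48, 121.26], [-71.46, 75.88], [10.55, 141.38], [-63.04, 243.04], [13.31, 113.54], [-168.57, 168.57]. Speed limits (degrees/s): [147.25, 147.25, 180, 180, 180, 180, 180].

### API

Orientations are given as a 3x3 rotation matrix whose columns are the frame's x, y, z axes.
In Python, from station import read_state, camera, job_done gives the robot as it stands. The module is installed in compiled form; this text tells all that it offers.
- The arm moves only by the tool step_arm, never from a script. Its arguments are lists of equal length, an entry for each row: "turn": the turn, a rotation vector about the world's x, y, z in degrees, a list of three; "slide": the shift along the world's x, y, z in mm, a list of three; "gripper": the finger opening in mm, from 0 to 85.4. In form: {"turn": [[rx, ry, rz], ...], "slide": [[tx, ty, tz], ...], "gripper": [gripper, ...]}. A call has 1 to 8 rows; each row shifts and turns the commanded pose from where the row before left it; what a row does not reach is not made up. A row lasts 1/10 s, in which the tool goes at most 50 mm and 8.59 degrees, less where a joint would pass 70% of its speed; a pose out of reach is approached as far as the arm can. A call is refused whole if a number of a shift passes 50 or a number of a turn 8.59, either way. A call with a gripper value outside its range is refused whole. The fingers move at their own pace and stop on an object; "newtons" is the grip in N (left out, the last holds). Time passes only in rows, so rows that do not move let the fingers close. It gives the time, the measured TCP pose, the force, the opening and the grip force at its end, in the units of the state.
- read_state(): the state, without advancing time (a new reading comes with each control period).
- camera(name): name is "scene" or "top" or "wrist"; returns a dict with "frame" (420x560x3 uint8, blue, green, red), "camera_matrix" (3x3 intrinsics, pixels), "extrinsics" (4x4, takes a point from world to camera coordinates). Camera axes: x right, y down, z forward; pixel columns grow to the right and rows downward; lengths in m; the calibration is good to about 2 mm. A picture is of the moment at which its call begins. There is no depth.
- job_done(): hands the job in; it is judged then, once.
The state is a dict: "time": time; "joint_positions": joint angles; "joint_vel": joint speeds; "joint_torque": joint torques, N m; "tool_pos": TCP position; "eef_rot": TCP orientation; "ft_force": force on the tool from outside, world axes, zero at the start; "moment": the same for the moment, N m; "opening": opening from 0.0 (shut) to 1.0 (fully open); "grip_force": force on a finger pad.
Only numpy, scipy, OpenCV 4.12 (cv2) and the standard library are available. Lean on these libraries where they do the work, as an engineer would, in place of code of your own. Each camera call takes 0.05 s, during which the arm holds its last target. There are 200 camera calls.

### The job

The imaging session is over, so shut off the CO2 to the microscope: on the white bench gas box, push the loose metal cover by its upturned lip all the way back along its tracks, without lifting it, so that both valves lie open to view. Then push the lever that carries the round metal tag clockwise (seen from above) until it stands square across its pipe, fully home against its stop. Leave the cover open so that the shut lever can be seen, leave the other lever as it is, and disturb nothing else on the bench.

Things in the scene. Friction and masses are not known exactly. Their poses are not given: they have to be found in the camera images.
- gas_box: White sheet-metal box fixed to the bench, 184 (x) by 444 (y) by 78 mm high. Origin at the centre of its underside, z up, x away from the robot, y along its length. Its -y half is an open-topped well with two valves, under the cover; its +y half has a fixed flat top. Behind it pipe tails and a gauge (74 mm high) reach out to x 142.
- well (a point): Middle of the well's floor, 5 mm above the bench. From here the well's inside reaches 87 mm either way along the box's x and 105 mm along its y. Pipes in it (tops 33 mm above the bench): one along the box's y, 62 mm nearer the robot than the box's middle, and one along x through each valve. The valve bodies under the levers reach 44 mm above the bench.
- track_end (a point): Middle of the rim that closes the box's +y end, 78 mm above the bench: the cover's stop. Tracks run the full length of both long sides: a ledge 70 mm above the bench with a side rim up to 78. At the box's -y end there are only two small stops, 78 mm high, in the corners (more than 73 mm from the middle line); the end wall between them is 69 mm high.
- cover: Loose flat grey metal cover, 170 (x) by 214 (y) by 4 mm, about 0.4 kg, on the track ledges with 2 mm of play a side. A push of a few newtons slides it along the box's y; it could be lifted off. Origin at the centre of its underside, axes as the box's. In the box's frame the origin is at z 70, and y is -109 to -91 at the start, +110 when fully back at its stop.
- cover_lip (a point): Middle of the outer face (looking to the box's -y) of the cover's upturned lip, 84 mm above the bench. The lip is a straight upright strip along x at the cover's -y edge, 130 mm long, 4 mm thick, from the cover's top (74 mm above the bench) up to 90. Push on this face towards the box's +y; the air before it is free.
- tagged_lever (a joint): Turn of the lever with the round tag, rad: 0 = along its pipe, pointing to the box's -x (open); grows clockwise seen from above; 1.571 = square across the pipe, pointing to the box's +y (shut), at a hard stop. Takes about 5 N at its grip and stays where it is left. 0 to 0.3 at the start.
- tagged_pivot (a point): On the tagged valve's upright turning axis, 55 mm above the bench. The two valves stand 88 mm apart along the box's y; either may be the tagged one. The lever is a straight black bar reaching 62 mm from the axis, 14 mm wide, from 48 to 62 mm above the bench. The tag is a steel disc, 26 mm across, 3 mm thick, flat on top of it, centred 27 mm from the axis.
- tagged_grip (a point): Middle of the tagged lever's bar, 46 mm from its axis, 55 mm above the bench: a good place to push, on the bar's side. Moves with the lever.
- plain_lever (a joint): Turn of the other lever, of the same shape but without a tag; same meaning of the values. To be left as it is.
- plain_grip (a point): Point in the middle of the untagged lever's bar, 46 mm out from its axis, 55 mm above the bench.
- flask: Culture flask lying flat, 85 by 165 by 34 mm, in front of the box; origin at its underside. Leave alone.
- dishes: Stack of three clear dishes, 89 mm across, 43 mm high, behind the well; origin at the centre of its underside. Leave alone.
- spanner: Steel spanner, 150 mm long, under 20 mm high, lying beyond the box's -y end. Leave alone.
- tip_box: Grey pipette-tip box with clear lid, 84 by 122 by 60 mm, standing behind the fixed half of the box; origin at the centre of its underside. Leave alone.
- tube_rack: White rack with capped tubes, 75 by 150 mm, 76 mm high, past the box's +y end; origin at the centre of its underside. Leave alone.
- medium: Amber bottle with white cap, 64 mm across, 130 mm high, behind the box's middle; origin at the centre of its underside. Leave alone.
- pipette: Hand pipette lying flat, 210 mm long, 31 mm high, past the spanner; origin under its body. Leave alone.

How it is judged (in metres and radians):
On the way, in this order (a step that is already met when the one before it is completed fails the run):
1. the cover is pushed back along its tracks until both valves are uncovered (y of cover in the frame of gas_box above 0.094 m), for 0.2 s.
2. the tagged lever is pushed across its pipe, home against its stop (value of joint tagged_lever above 1.45 rad), for 0.2 s.
At the end, for the whole second after the job is handed in: The cover lies flat and still in its tracks within 16 mm of its stop at the box's +y end, the tagged lever is shut (joint above 1.45 rad, the stop being at 1.571), and the other lever's grip is within 12 mm of where it was (y of cover in the frame of gas_box above 0.094 m and value of joint tagged_lever above 1.45 rad and z of cover in the frame of gas_box between 0.065 and 0.076 m and angle between cover's own z axis and vertical below 0.05 rad and linear speed of cover below 0.02 m/s and distance of plain_grip from where it was at the start of the episode below 0.012 m); the robot touches nothing.
It fails at once if the cover is lifted or tipped out of its tracks (raised 12 mm or tilted 0.12 rad) (z of cover in the frame of gas_box above 0.082 m or angle between cover's own z axis and vertical above 0.12 rad).
It fails at once if the untagged lever is turned (its grip moved by more than 15 mm) (distance of plain_grip from where it was at the start of the episode above 0.015 m).
It fails at once if something else on the bench is shifted or lifted by more than 25 mm (distance of any of flask, dishes, spanner, tip_box, tube_rack, medium, pipette from where it was at the start of the episode above 0.025 m).
It also fails if it takes over 48 s, if anything falls off the work surface, if the arm or the gripper's body presses on something with over 40 N, if the wrist force passes 120 N, or if a joint passes its speed limit or range.

## Working session

There is one attempt and no reset: what is moved stays moved. The work goes in short steps, Python scripts to look and compute and a tool call to move; the robot and the scene stay as the last step left them, time stands still between calls to the robot, and variables do not carry over. Pictures are saved under pics/ and viewed, at most 10 in all, crops included, and the job is handed in when it is done.

Besides the shell and the picture viewer there is one more tool, called after "Emit:" as name(argument=value, ...) on one line, values as JSON. step_arm: Moves the arm, as the interface text tells. Its arguments: {"type":"object","properties":{"turn":{"type":"array","items":{"type":"array","items":{"type":"number"}}},"slide":{"type":"array","items":{"type":"array","items":{"type":"number"}}},"gripper":{"type":"array","items":{"type":"number"}},"newtons":{"type":"number"}},"required":["turn","slide","gripper"]}

```bash
mkdir -p pics; cat > h.py <<'E'
import numpy as np, cv2
from station import read_state, camera, job_done
def snap(name,fn):
    c=camera(name); cv2.imwrite('pics/'+fn,c['frame']); np.savez('pics/'+fn+'.npz',K=c['camera_matrix'],E=c['extrinsics']); return c
def ray(fn,u,v,z):
    d=np.load('pics/'+fn+'.npz'); K,E=d['K'],d['E']; R,t=E[:3,:3],E[:3,3]
    o=-R.T@t; r=R.T@np.linalg.inv(K)@[u,v,1]; return o+r*(z-o[2])/r[2]
def proj(fn,p):
    d=np.load('pics/'+fn+'.npz'); q=d['E']@np.append(p,1); q=d['K']@q[:3]; return q[:2]/q[2]
E
python3 - <<'E'
from h import *
snap('top','top1.png'); snap('scene','sc1.png'); s=read_state(); print(s['time'],s['tool_pos'],s['eef_rot'],s['ft_force'])
E
```

```text
0.1 [ 0.25103237 -0.59896639  0.23050417] [[ 9.22319342e-01  3.86428048e-01 -6.28365034e-04]
 [ 3.86428558e-01 -9.22318010e-01  1.56776627e-03]
 [ 2.62764718e-05 -1.68879935e-03 -9.99998574e-01]] [-0.61899813 -0.20081446 -0.14953201]
```

View pics/top1.png

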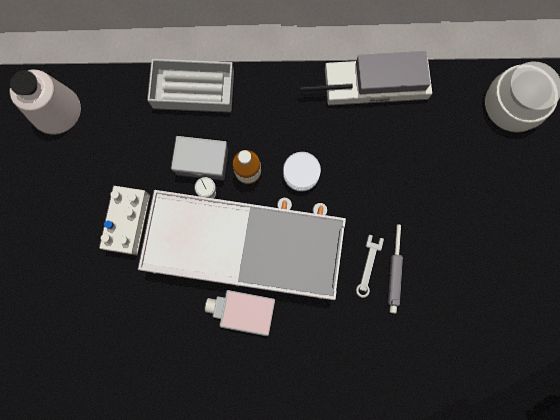

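View pics/sc1.png

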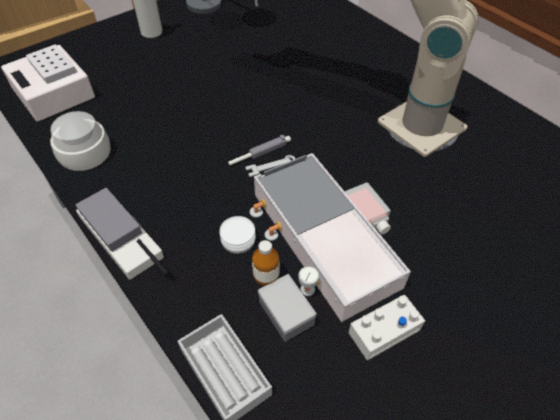

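The top view shows the box rim corners at about (154,192), (345,214), (336,298) and (140,269). The cover is the grey plate at the right (-y) end, its lip edge near (342,214)–(333,296). The levers are still hidden.

```bash
python3 - <<'E'
from h import *
f='top1.png'
c=[ray(f,*p,0.078) for p in [(154,192),(345,214),(336,298),(140,269)]]
for p in c: print(p.round(4))
for a,b in [(0,1),(1,2),(2,3),(3,0)]: print(np.linalg.norm(c[a]-c[b]))
# fit rect
m=np.mean(c,0)
src=np.array([[.092,.222],[.092,-.222],[-.092,-.222],[-.092,.222]])
d=np.array(c)[:,:2]-m[:2]
th=np.arctan2((src[:,0]*d[:,1]-src[:,1]*d[:,0]).sum(),(src*d).sum()); print(m,np.degrees(th))
R=np.array([[np.cos(th),-np.sin(th)],[np.sin(th),np.cos(th)]])
for s in src: 
    print(proj(f,np.append(m[:2]+R@s,.078)), proj('sc1.png',np.append(m[:2]+R@s,.078)))
for n,q in [('lip',(0,-.207)),('gripA',(0,-.1))]: print(n,m[:2]+R@q)
im=cv2.imread('pics/top1.png')[170:320,120:420]; cv2.imwrite('pics/top1c.png',cv2.resize(im,None,fx=2.6,fy=2.6,interpolation=cv2.INTER_CUBIC))
E
```

```text
[0.6648 0.3399 0.078 ]
[ 0.6067 -0.0976  0.078 ]
[ 0.4181 -0.07    0.078 ]
[0.4889 0.3655 0.078 ]
0.44123751263945366
0.1906816240125513
0.44119408876033217
0.17768049506628128
[0.5446311  0.13445485 0.078     ] -8.38721255517554
[153.69200492 190.62268556] [345.88508096 304.4963747 ]
[345.5144626  215.48985033] [252.54590412 176.37428065]
[336.74967772 296.53487147] [310.1543612  152.32878592]
[139.04875673 270.34333945] [410.3228996  268.97404387]
lip [ 0.51443762 -0.07033127]
gripA [0.53004488 0.03552436]
```

View pics/top1c.png

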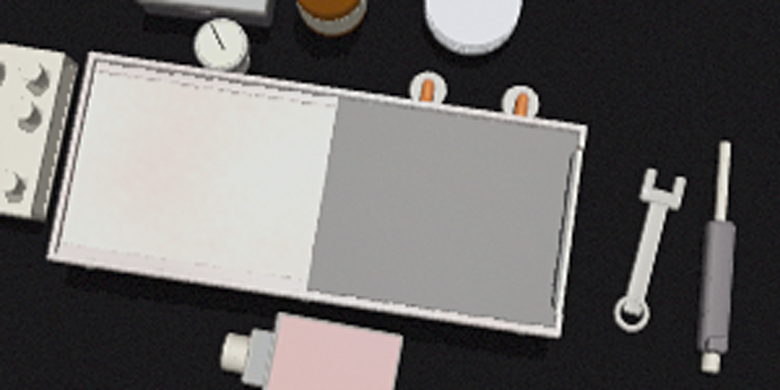

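```bash
cat > fit.py <<'E'
from h import *
f='top1.png'
px=np.array([[92,54],[586,128],[560,336],[48,260]])/2.6+[120,170]
c=np.array([ray(f,*p,0.078) for p in px])
from scipy.optimize import least_squares
src=np.array([[.092,.222],[.092,-.222],[-.092,-.222],[-.092,.222]])
def T(p,s): 
    a=p[2]; return p[:2]+np.array([[np.cos(a),-np.sin(a)],[np.sin(a),np.cos(a)]])@np.asarray(s)
r=least_squares(lambda p:np.concatenate([T(p,s)-q[:2] for s,q in zip(src,c)]),[.545,.134,-.15])
P=r.x
if __name__=='__main__':
    print(P,np.degrees(P[2]),r.fun.round(4))
    pl=np.load('pics/'+f+'.npz')
    for u in [(577,150),(555,305)]: print(ray(f,u[0]/2.6+120,u[1]/2.6+170,.09))
    print('pre',T(P,(0,-.255)),'ydir',T(P,(0,1))-P[:2],'end',T(P,(0,.003)))
E
python3 fit.py
```

```text
[ 0.54110406  0.13478749 -0.16483712] -9.44447103802574 [ 0.0007  0.0019  0.0008 -0.0014 -0.0015 -0.0006 -0.      0.    ]
[ 0.5734149  -0.08761369  0.09      ]
[ 0.4412556  -0.06380072  0.09      ]
pre [ 0.49926068 -0.11675601] ydir [0.16409166 0.9864451 ] end [0.54159633 0.13774683]
```

Emit:
step_arm(turn=[[0, 0, 4.13], [0, 0, 4.13], [0, 0, 4.13], [0, 0, 4.13], [0, 0, 4.13], [0, 0, 4.13], [0, 0, 4.13]], slide=[[17.7, 34.4, 0], [17.7, 34.4, 0], [17.7, 34.4, 0], [17.7, 34.4, 0], [17.7, 34.4, 0], [17.7, 34.4, 0], [17.7, 34.4, 0]], gripper=[40, 40, 40, 40, 40, 40, 40])

```text
time: 0.8
tool_pos: [0.3754, -0.3571, 0.2311]
eef_rot: [[0.618, 0.786, -0.0], [0.786, -0.618, 0.0], [0.0, -0.0, -1.0]]
ft_force: [0.9, 0.1, 0.6]
opening: 0.468
grip_force: 0.0
```

Emit:
step_arm(turn=[[0, 0, 4.13], [0, 0, 4.13], [0, 0, 4.13], [0, 0, 4.13], [0, 0, 4.13], [0, 0, 4.13], [0, 0, 4.13], [0, 0, 0]], slide=[[17.7, 34.4, 0], [17.7, 34.4, 0], [17.7, 34.4, 0], [17.7, 34.4, 0], [17.7, 34.4, 0], [17.7, 34.4, 0], [17.7, 34.4, 0], [0, 0, 0]], gripper=[40, 40, 40, 40, 40, 40, 40, 40])

```text
time: 1.6
tool_pos: [0.5015, -0.1115, 0.2314]
eef_rot: [[0.154, 0.988, 0.002], [0.988, -0.154, 0.004], [0.004, 0.002, -1.0]]
ft_force: [-0.9, 1.0, 0.2]
opening: 0.47
grip_force: 0.0
```

```bash
python3 - <<'E'
from h import *
snap('wrist','w1.png'); s=read_state(); print(s['time'],s['tool_pos'],s['eef_rot'],s['ft_force'],s['opening'])
print(np.degrees(np.arctan2(s['eef_rot'][1][1],s['eef_rot'][0][1])))
E
```

```text
1.65 [ 0.49996231 -0.11488553  0.23112004] [[ 1.58692913e-01  9.87327955e-01  2.60872691e-04]
 [ 9.87326809e-01 -1.58693126e-01  1.50444724e-03]
 [ 1.52678152e-03  1.88214875e-05 -9.99998834e-01]] [-0.44294906 -0.90577431  0.26322093] 0.46675713704170774
-9.131048721878182
```

View pics/w1.png

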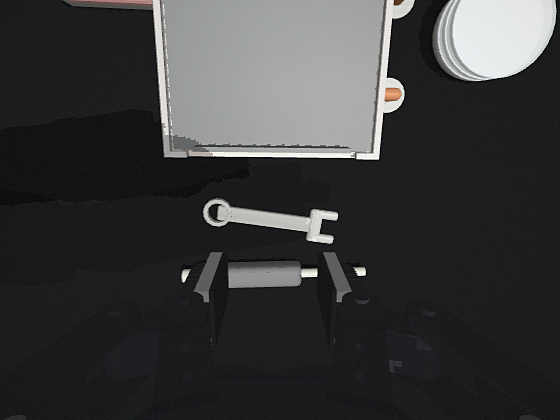

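The wrist view shows the box's -y end corners at about (164,157) and (380,158), and the lip as the dark line near row 150, columns 205–355. The spanner and pipette lie clear below it.

```bash
python3 - <<'E'
from fit import *
a=P[2]; R=np.array([[np.cos(a),-np.sin(a)],[np.sin(a),np.cos(a)]])
for u,z in [((164,157),.078),((380,158),.078),((205,151),.09),((355,151),.09),((280,147),.09)]:
    w=ray('w1.png',*u,z)[:2]; print(u,w.round(4),(R.T@(w-P[:2])).round(4))
print(R.T@(read_state()['tool_pos'][:2]-P[:2]))
E
```

```text
(164, 157) [ 0.4127 -0.0669] [-0.0936 -0.22  ]
(380, 158) [ 0.5968 -0.0964] [ 0.0929 -0.2189]
(205, 151) [ 0.4512 -0.0664] [-0.0557 -0.2132]
(355, 151) [ 0.5734 -0.0854] [ 0.0679 -0.2119]
(280, 147) [ 0.5127 -0.0726] [ 0.0061 -0.2093]
[ 0.00038519 -0.25303975]
```

Emit:
step_arm(turn=[[0, 0, 0], [0, 0, 0], [0, 0, 0], [0, 0, 0], [0, 0, 0], [0, 0, 0]], slide=[[0, 0, -31], [0, 0, -31], [0, 0, -31], [0, 0, -31], [0, 0, -31], [0, 0, 0]], gripper=[40, 40, 40, 40, 40, 40])

```text
time: 2.25
tool_pos: [0.4953, -0.1189, 0.073]
eef_rot: [[0.166, 0.986, -0.008], [0.986, -0.166, 0.0], [-0.001, -0.008, -1.0]]
ft_force: [-0.9, 0.8, -1.1]
opening: 0.467
grip_force: 0.0
```

Emit:
step_arm(turn=[[0, 0, 0], [0, 0, 0], [0, 0, 0], [0, 0, 0], [0, 0, 0], [0, 0, 0], [0, 0, 0], [0, 0, 0]], slide=[[1.3, 7.9, 0], [1.3, 7.9, 0], [1.3, 7.9, 0], [1.3, 7.9, 0], [1.3, 7.9, 0], [1.3, 7.9, 0], [1.3, 7.9, 0], [0, 0, 0]], gripper=[40, 40, 40, 40, 40, 40, 40, 40])

```text
time: 3.05
tool_pos: [0.5087, -0.0614, 0.0767]
eef_rot: [[0.163, 0.987, 0.001], [0.987, -0.163, 0.0], [0.0, 0.001, -1.0]]
ft_force: [0.0, -0.7, 0.3]
opening: 0.467
grip_force: 0.0
```

Emit:
step_arm(turn=[[0, 0, 0], [0, 0, 0], [0, 0, 0], [0, 0, 0]], slide=[[2.5, 14.8, 0], [2.5, 14.8, 0], [2.5, 14.8, 0], [2.5, 14.8, 0]], gripper=[40, 40, 40, 40])

```text
time: 3.45
tool_pos: [0.5179, -0.0041, 0.0765]
eef_rot: [[0.165, 0.986, -0.001], [0.986, -0.165, -0.001], [-0.002, -0.0, -1.0]]
ft_force: [-0.2, -5.4, 3.0]
opening: 0.467
grip_force: 2.3
```

Emit:
step_arm(turn=[[0, 0, 0], [0, 0, 0], [0, 0, 0], [0, 0, 0], [0, 0, 0], [0, 0, 0], [0, 0, 0], [0, 0, 0]], slide=[[2.5, 14.8, 0], [2.5, 14.8, 0], [2.5, 14.8, 0], [2.5, 14.8, 0], [2.5, 14.8, 0], [2.0, 11.8, 0], [1.6, 9.9, 0], [0, 0, 0]], gripper=[40, 40, 40, 40, 40, 40, 40, 40])

```text
time: 4.25
tool_pos: [0.5345, 0.0954, 0.0762]
eef_rot: [[0.161, 0.987, 0.001], [0.987, -0.161, 0.002], [0.003, 0.0, -1.0]]
ft_force: [-0.0, -0.5, -0.4]
opening: 0.47
grip_force: 0.0
```

```bash
python3 - <<'E'
from fit import *
a=P[2]; R=np.array([[np.cos(a),-np.sin(a)],[np.sin(a),np.cos(a)]])
s=read_state(); print(R.T@(s['tool_pos'][:2]-P[:2]),s['ft_force'],s['time'])
E
```

```text
[-9.43271646e-06 -3.99597942e-02] [-0.01895256 -0.47347615 -0.35485131] 4.25
```

Emit:
step_arm(turn=[[0, 0, 0], [0, 0, 0], [0, 0, 0], [0, 0, 0], [0, 0, 0], [0, 0, 0]], slide=[[0.8, 4.9, 0], [0.8, 4.9, 0], [0.8, 4.9, 0], [0.8, 4.9, 0], [0.8, 4.9, 0], [0, 0, 0]], gripper=[40, 40, 40, 40, 40, 40])

```text
time: 4.85
tool_pos: [0.5385, 0.1184, 0.0763]
eef_rot: [[0.163, 0.987, 0.001], [0.987, -0.163, 0.001], [0.002, 0.0, -1.0]]
ft_force: [-0.9, 0.3, -0.7]
opening: 0.466
grip_force: 0.0
```

Emit:
step_arm(turn=[[0, 0, 0], [0, 0, 0], [0, 0, 0], [0, 0, 0]], slide=[[0.4, 2.5, 0], [0.4, 2.5, 0], [0.3, 2, 0], [0, 0, 0]], gripper=[40, 40, 40, 40])

```text
time: 5.25
tool_pos: [0.5394, 0.124, 0.0764]
eef_rot: [[0.164, 0.986, 0.0], [0.986, -0.164, 0.0], [0.0, 0.0, -1.0]]
ft_force: [0.7, -0.9, -0.3]
opening: 0.471
grip_force: 0.8
```

Emit:
step_arm(turn=[[0, 0, 0], [0, 0, 0], [0, 0, 0], [0, 0, 0]], slide=[[0.3, 2, 0], [0.3, 2, 0], [0.2, 1, 0], [0, 0, 0]], gripper=[40, 40, 40, 40])

```text
time: 5.65
tool_pos: [0.5402, 0.1291, 0.0764]
eef_rot: [[0.164, 0.986, 0.0], [0.986, -0.164, 0.0], [0.0, 0.0, -1.0]]
ft_force: [0.1, -2.1, 0.5]
opening: 0.463
grip_force: 1.1
```

Emit:
step_arm(turn=[[0, 0, 0], [0, 0, 0], [0, 0, 0], [0, 0, 0], [0, 0, 0], [0, 0, 0], [0, 0, 0], [0, 0, 0]], slide=[[-2.5, -15, 0], [-5, -30, 10], [-7, -40, 30], [-7, -40, 40], [-3, -20, 45], [0, 0, 40], [0, 0, 0], [0, 0, 0]], gripper=[0, 0, 0, 0, 0, 0, 0, 0])

```text
time: 6.45
tool_pos: [0.5169, -0.0112, 0.2369]
eef_rot: [[0.165, 0.986, 0.003], [0.986, -0.165, 0.0], [0.001, 0.002, -1.0]]
ft_force: [-0.2, 0.2, 0.3]
opening: -0.003
grip_force: 0.0
```

```bash
python3 - <<'E'
from h import *
c=snap('wrist','w2.png'); t=snap('top','top2.png')
im=t['frame'][170:320,120:420]; cv2.imwrite('pics/top2c.png',cv2.resize(im,None,fx=2.6,fy=2.6,interpolation=cv2.INTER_CUBIC))
E
```

```text
(no output)
```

View pics/w2.png

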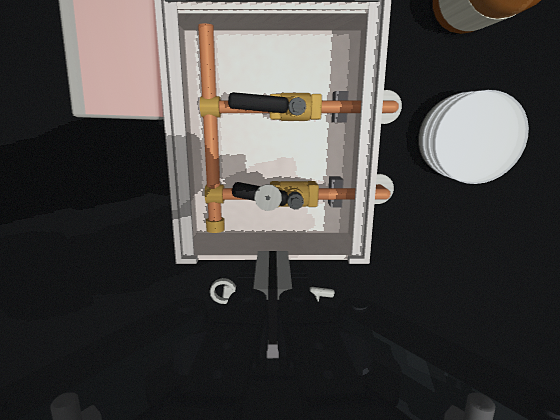

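View pics/top2c.png

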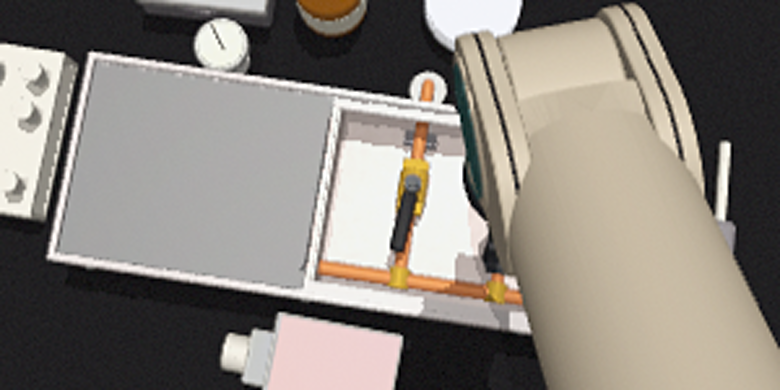

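The cover is fully back against its stop. The -y valve is the tagged one: disc at (268,198), pivot (295,201), bar tip near (234,188). The plain lever pivot is at (296,106), its tip at (230,98).

```bash
cat > lev.py <<'E'
from fit import *
a=P[2]; R=np.array([[np.cos(a),-np.sin(a)],[np.sin(a),np.cos(a)]])
def bx(u,z): return R.T@(ray('w2.png',*u,z)[:2]-P[:2])
if __name__=='__main__':
    for n,u,z in [('piv',(295,201),.064),('tag',(268,198),.065),('tip',(234,188),.06),('ppiv',(296,106),.064),('ptip',(231,99),.06),('wallL',(177,263),.078),('wallR',(369,262),.078)]: print(n,(bx(u,z)*1000).round(1))
    pv=bx((295,201),.064); tg=bx((268,198),.065); print('q tag',np.arctan2((tg-pv)[1],-(tg-pv)[0]))
    im=cv2.imread('pics/w2.png')[80:240,190:340]; cv2.imwrite('pics/w2c.png',cv2.resize(im,None,fx=3.7,fy=3.7,interpolation=cv2.INTER_CUBIC))
E
python3 lev.py
```

```text
piv [  20.6 -162.4]
tag [  -5.1 -159.2]
tip [ -37.6 -150.6]
ppiv [ 19.9 -75.7]
ptip [-37.8 -69.7]
wallL [ -92.4 -220.1]
wallR [  91.6 -219.2]
q tag 0.12425946989260638
```

View pics/w2c.png

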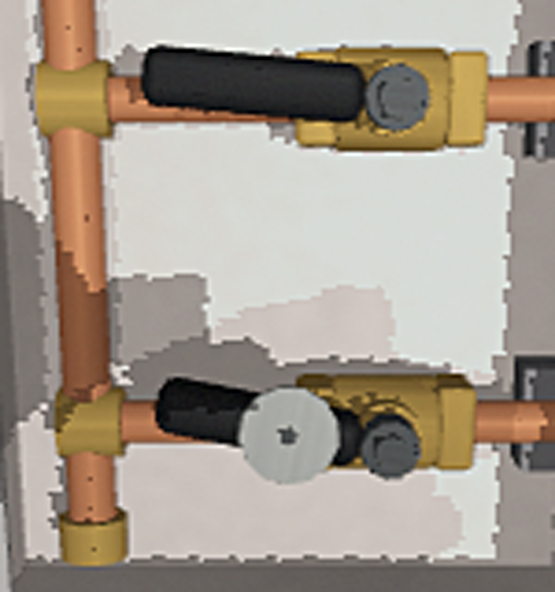

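The crop shows the tagged bar running from the tip at crop (165,405) through the disc at (288,437), so it starts near 0.22 rad. The side the finger will come down on is free.

```bash
cat > path.py <<'E'
from lev import *
pv=np.array([.022,-.1645])
def C(q,e=0,L=.044):
    d=np.array([-np.cos(q),np.sin(q)]); n=np.array([-np.sin(q),-np.cos(q)])
    return pv+L*d+(.007+.0145*abs(np.sin(q))+.011*abs(np.cos(q))+e)*n
s=read_state(); cur=np.array(s['tool_pos']); print(s['time'],cur,s['eef_rot'])
pts=[C(.2,.012)]+[C(q) for q in np.linspace(.2,1.571,12)]+[C(1.571,-.003)]
w=[P[:2]+R@p for p in pts]; last=cur[:2]
for p,x in zip(pts,w): print((p*1000).round(1),(x*1000).round(1),((x-last)*1000).round(1)); last=x
E
python3 path.py
```

```text
6.55 [ 0.51553769 -0.01085753  0.23497344] [[ 1.63697069e-01  9.86508373e-01 -2.12098912e-03]
 [ 9.86510648e-01 -1.63696922e-01  2.43930716e-04]
 [-1.06559697e-04 -2.13230909e-03 -9.99997721e-01]]
[ -27.6 -187.8] [483.1 -45.9] [-32.5 -35. ]
[ -25.2 -176. ] [487.3 -34.7] [ 4.3 11.2]
[ -26.7 -171.4] [486.6 -29.9] [-0.7  4.8]
[ -27.7 -166.3] [486.5 -24.7] [-0.1  5.2]
[ -28.  -160.9] [487.  -19.3] [0.6 5.4]
[ -27.6 -155.2] [488.4 -13.7] [1.4 5.6]
[ -26.3 -149.3] [490.6  -8.2] [2.2 5.6]
[ -24.1 -143.5] [493.8  -2.8] [3.1 5.4]
[ -21.  -137.8] [497.8   2.3] [4.  5.1]
[ -16.9 -132.5] [502.7   6.9] [4.9 4.6]
[ -11.9 -127.7] [508.4  10.8] [5.7 3.9]
[  -6.  -123.7] [514.9  13.8] [6.4 3. ]
[   0.5 -120.5] [521.8  15.8] [7.  2.1]
[   3.5 -120.5] [524.8  15.3] [ 3.  -0.5]
```

Emit:
step_arm(turn=[[0, 0, 0], [0, 0, 0], [0, 0, 0], [0, 0, 0], [0, 0, 0], [0, 0, 0], [0, 0, 0], [0, 0, 0]], slide=[[-16, -17, 0], [-16.5, -18, 0], [0, 0, -45], [0, 0, -45], [0, 0, -40], [0, 0, -35], [0, 0, 0], [0, 0, 0]], gripper=[0, 0, 0, 0, 0, 0, 0, 0])

```text
time: 7.35
tool_pos: [0.483, -0.0454, 0.0703]
eef_rot: [[0.163, 0.987, -0.003], [0.987, -0.163, 0.0], [-0.0, -0.003, -1.0]]
ft_force: [-0.2, 0.1, 0.2]
opening: -0.001
grip_force: 0.0
```

Emit:
step_arm(turn=[[0, 0, 0], [0, 0, 0]], slide=[[0, 0, -10], [0, 0, 0]], gripper=[0, 0])

```text
time: 7.55
tool_pos: [0.4845, -0.0459, 0.0616]
eef_rot: [[0.164, 0.986, 0.001], [0.986, -0.164, -0.0], [0.0, 0.001, -1.0]]
ft_force: [0.3, 0.9, 0.3]
opening: 0.001
grip_force: 0.0
```

Down to z 0.052, then push along the arc.

Emit:
step_arm(turn=[[0, 0, 0], [0, 0, 0], [0, 0, 0], [0, 0, 0], [0, 0, 0], [0, 0, 0], [0, 0, 0], [0, 0, 0]], slide=[[-1, 0, -10], [0, 0, 0], [2, 5.6, 0], [2.3, 5.6, 0], [-0.7, 4.8, 0], [-0.1, 5.2, 0], [0.6, 5.4, 0], [0, 0, 0]], gripper=[0, 0, 0, 0, 0, 0, 0, 0])

```text
time: 8.35
tool_pos: [0.4869, -0.0196, 0.0512]
eef_rot: [[0.164, 0.986, -0.001], [0.986, -0.164, -0.001], [-0.001, -0.0, -1.0]]
ft_force: [0.4, -2.4, 0.2]
opening: 0.003
grip_force: 1.5
```

Emit:
step_arm(turn=[[0, 0, 0], [0, 0, 0], [0, 0, 0], [0, 0, 0], [0, 0, 0], [0, 0, 0]], slide=[[1.4, 5.6, 0], [2.2, 5.6, 0], [3.1, 5.4, 0], [4, 5.1, 0], [4.9, 4.6, 0], [0, 0, 0]], gripper=[0, 0, 0, 0, 0, 0])

```text
time: 8.95
tool_pos: [0.502, 0.0067, 0.051]
eef_rot: [[0.164, 0.986, -0.002], [0.986, -0.164, -0.001], [-0.001, -0.002, -1.0]]
ft_force: [-2.2, -2.8, 1.7]
opening: -0.002
grip_force: 1.6
```

On track, with light contact. Last part of the arc, to the stop.

Emit:
step_arm(turn=[[0, 0, 0], [0, 0, 0], [0, 0, 0], [0, 0, 0], [0, 0, 0]], slide=[[5.7, 3.9, 0], [6.4, 3, 0], [4, 1.5, 0], [3, 0.6, 0], [0, 0, 0]], gripper=[0, 0, 0, 0, 0])

```text
time: 9.45
tool_pos: [0.5197, 0.0168, 0.0506]
eef_rot: [[0.163, 0.987, -0.004], [0.987, -0.163, 0.001], [-0.0, -0.004, -1.0]]
ft_force: [-4.5, -0.5, 0.9]
opening: 0.003
grip_force: 2.4
```

Emit:
step_arm(turn=[[0, 0, 0], [0, 0, 0], [0, 0, 0]], slide=[[1.5, -0.3, 0], [1.5, -0.3, 0], [0, 0, 0]], gripper=[0, 0, 0])

```text
time: 9.75
tool_pos: [0.5229, 0.017, 0.0506]
eef_rot: [[0.163, 0.987, -0.003], [0.987, -0.163, 0.002], [0.001, -0.004, -1.0]]
ft_force: [-4.8, 2.3, -0.5]
opening: 0.002
grip_force: 2.2
```

Emit:
step_arm(turn=[[0, 0, 0], [0, 0, 0], [0, 0, 0]], slide=[[1.5, -0.3, 0], [1, -0.2, 0], [0, 0, 0]], gripper=[0, 0, 0])

```text
time: 10.05
tool_pos: [0.5238, 0.0169, 0.0505]
eef_rot: [[0.162, 0.987, -0.006], [0.987, -0.162, 0.002], [0.001, -0.007, -1.0]]
ft_force: [-8.0, 3.7, 2.1]
opening: 0.001
grip_force: 3.5
```

Force is rising while motion stalls, so the lever is at its stop. One more small press, then withdraw and check.

Emit:
step_arm(turn=[[0, 0, 0], [0, 0, 0], [0, 0, 0]], slide=[[1.5, -0.3, 0], [0, 0, 0], [0, 0, 0]], gripper=[0, 0, 0])

```text
time: 10.35
tool_pos: [0.5239, 0.0168, 0.0504]
eef_rot: [[0.162, 0.987, -0.009], [0.987, -0.162, 0.002], [0.0, -0.009, -1.0]]
ft_force: [-9.9, 3.3, 3.2]
opening: 0.002
grip_force: 4.6
```

Emit:
step_arm(turn=[[0, 0, 0], [0, 0, 0], [0, 0, 0], [0, 0, 0], [0, 0, 0], [0, 0, 0], [0, 0, 0], [0, 0, 0]], slide=[[-10, 1.5, 0], [-10, 1.5, 0], [0, 0, 30], [0, 0, 45], [0, 0, 45], [0, -30, 45], [0, -40, 20], [0, 0, 0]], gripper=[0, 0, 0, 0, 0, 0, 0, 0])

```text
time: 11.15
tool_pos: [0.5113, -0.0568, 0.2363]
eef_rot: [[0.173, 0.985, 0.009], [0.985, -0.173, -0.005], [-0.003, 0.01, -1.0]]
ft_force: [-0.7, 0.0, -1.0]
opening: -0.007
grip_force: 0.0
```

```bash
python3 - <<'E'
from h import *
snap('wrist','w3.png'); s=read_state(); print(s['time'],s['tool_pos'],s['ft_force'])
E
```

```text
11.2 [ 0.51023893 -0.05357264  0.23466173] [-0.08645204  0.34498924  0.10614026]
```

View pics/w3.png

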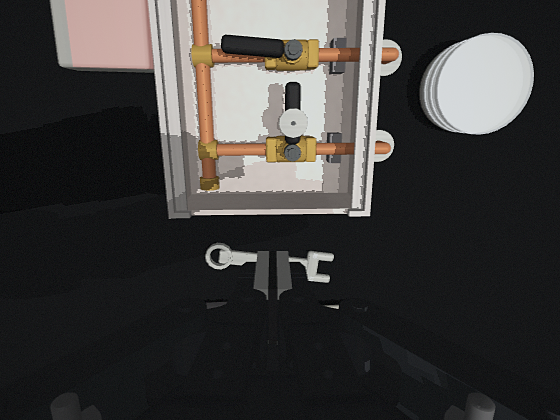

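The tagged bar now runs straight along the box's y from the pivot (292,152) to its tip (293,85), square across its pipe. The plain lever hasn't moved, and the earlier top view showed the cover at its stop, so I'm handing in.

Emit:
step_arm(turn=[[0, 0, 0], [0, 0, 0], [0, 0, 0]], slide=[[0, 0, 0], [0, 0, 0], [0, 0, 0]], gripper=[0, 0, 0])

```text
time: 11.5
tool_pos: [0.5086, -0.0488, 0.232]
eef_rot: [[0.162, 0.987, -0.001], [0.987, -0.162, 0.001], [0.0, -0.001, -1.0]]
ft_force: [-0.1, -0.2, -0.1]
opening: -0.005
grip_force: 0.0
```

```bash
python3 -c "
from station import job_done
print(job_done())"
```

```text
the job is handed in; nothing more can be done
None
```

The CO2 is shut off and the job is handed in at about 11.5 s: the cover is pushed back to its stop, the tagged lever is square across its pipe against its stop, and the other lever is unmoved in the last picture; the hand-in returned no verdict.

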